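# Bring a pump rotor's high spot under the gauge plunger

### The arm

A 6-joint arm with a two-finger parallel gripper is mounted at the origin on the work surface. World frame = base frame: x ahead of the robot, y to its left, z up, the work surface at z = 0. Lengths are in m, angles in degrees, forces in N, time in s.
With the tool pointing down it reaches from about 0.375 to 0.9 m from the base axis. Payload 3.1 kg.
Tool frame: the origin (TCP) lies on the centre line of the jaws, within the pads' length; the fingertips stand 14 mm ahead of it and the grasp point (between the pads) lies 5 mm behind it (bot.tips_ahead is the distance from the TCP to the fingertips, in m); z points along the fingers, y is the line along which they close (so a half turn about z gives the same grasp; the last joint's range is limited). The gripper opens to 87 mm and grips with 3 to 60 N. Pads are 19 mm wide; open, the fingers measure 117 mm over their backs; the gripper's body (75 mm by 190 mm) begins 51 mm behind the grasp point.
Start: joints at [-76.69, 30.224, 82.088, -0, 67.689, -10.227], TCP at [0.25, -0.573, 0.237] pointing down, gripper open.
Joint ranges: [-176.69, 176.69], [-43.24, 126.21], [12.49, 139.97], [-82, 262], [0, 151.66], [-163.58, 163.58]. Speed limits (degrees/s): [159.86, 159.86, 180, 180, 180, 180].

### API

Orientations are given as a 3x3 rotation matrix whose columns are the frame's x, y, z axes.
In Python, from rig import bot gives the robot as it stands.
- The arm moves only by the tool play_rows, never from a script. Its argument "moves" is a list that holds one entry, the list of rows, each a list of 6 numbers: the shift along the tool's x, y, z in mm, then the turn, a rotation vector about the tool's x, y, z in rad. A call has 1 to 5 rows; each row shifts and turns the commanded pose from where the row before left it, along the tool's axes as they then stand; what a row does not reach is not made up. A row lasts 1/10 s, in which the tool goes at most 50 mm and 8.59 degrees, less where a joint would pass 70% of its speed; a pose out of reach is approached as far as the arm can. A call with a gripper value outside its range is refused whole. "fingers" is the opening, from -1 (shut) to 1 (fully open), set as the call begins (left out, the last holds). The fingers move at their own pace and stop on an object; the grip force is fixed at half the most. Time passes only in rows, so rows that do not move let the fingers close. It gives the time, the measured TCP pose, the force, the opening and the grip force at its end, in the units of the state.
- bot.read_state(): the state, without advancing time (a new reading comes with each control period).
- bot.capture(name): name is "side" or "top"; returns a dict with "image" (480x640x3 uint8, blue, green, red), "fx", "fy", "cx", "cy" (pixels), "distortion" ([k1, k2, p1, p2, k3] as OpenCV has them; the pictures are not rectified), "R" (3x3) and "t" (3): a world point X has camera coordinates R X + t. Camera axes: x right, y down, z forward; pixel columns grow to the right and rows downward; lengths in m; the calibration is good to about 2 mm. A picture is of the moment at which its call begins. There is no depth.
- bot.hand_in(): hands the job in; it is judged then, once.
Trained networks look in a picture, given as the dict that the camera call returned (one of the last four; its "shot" number tells which), for a name from the list of things; names that differ only in an ending like _2 or _b are one class to them, and where a whole thing is asked for, a point or a joint stands for the part that bears it (a point fixed in the world has none). Each returns a list of dicts, best first, with "confidence" (0 to 1); they miss things now and then, are a little off and sometimes report something else, mostly with a low value. They report only what shows in the picture. A call takes as long as a camera call.
- bot.search_frame(picture, query): "centre" ([column, row] in pixels, amid what is visible of it).
- bot.silhouettes(picture, query): "pixels" (480x640 bool, what is visible of it) and "centre" ([column, row] in pixels, amid what is visible of it).
- bot.pinpoint(picture, query): "centre" ([column, row] in pixels: a listed point, or the origin of a listed thing).
The state is a dict: "time_s": time; "joint_positions": joint angles; "qvel": joint speeds; "tau": joint torques, N m; "position": TCP position; "tcp_rot": TCP orientation; "force": force on the tool from outside, world axes, zero at the start; "moment": the same for the moment, N m; "opening": opening from 0.0 (shut) to 1.0 (fully open); "grasp_force": force on a finger pad.
Only numpy, scipy, OpenCV 4.12 (cv2) and the standard library are available. Lean on these libraries where they do the work, as an engineer would, in place of code of your own. Each camera call takes 0.05 s, during which the arm holds its last target. There are 200 camera calls.

### The job

The off-centre pump rotor is mounted on centres in the upright stand. Slide the gauge up by its handle until its plunger is lightly pressed in by the rotor's rim (about 4 mm), then turn the rotor by the black knob on top while watching the gauge, and leave it standing with the rotor's high spot on the plunger, the gauge still in contact. Be gentle: do not drive the plunger into its end stop, do not shove the stand out of its place, and leave the other things on the bench alone.

Things in the scene. Friction and masses are not known exactly. Their poses are not given: they have to be found in the camera images.
- stand: Steel stand, 5 kg, loose on the bench (a push of some 20 N shifts it). Base 100 x 350 x 16 mm. Origin on the vertical spindle axis, at the underside; z up; the gauge stands at +y and slides along y. A grey column (26 mm square, top 112 mm high) at y = -78 mm carries a level arm (22 mm wide, top 110 mm high) to a bearing round the shaft.
- rotor (a point): Point on the spindle axis at mid height of the rotor's aluminium disc, 69 mm up (fixed to the stand; does not turn). Disc 80 mm in diameter, 14 mm thick, its centre 8 mm off the axis, so the rim lies 32 to 48 mm from the axis; its starting direction is not told. It turns endlessly either way, friction 0.07 N m, and stays where left.
- knob (a point): Centre of the round black knob on the rotor's top, on the spindle axis (fixed to the stand; does not turn). Knob 36 mm in diameter, 38 mm tall, its top 19 mm above this point, which is 142 mm above the bench. It turns the rotor.
- handle (a point): Centre of the gauge carriage's black handle, an upright block 34 mm along the stand's x, 12 mm along its y (the slide direction), 34 mm tall, this point 126 mm above the bench; on a narrower stem. Grip it across its 12 mm. The dial in front of it (62 mm in diameter, centre 76 mm from this point towards the rotor) is 95 mm high.
- carriage (a joint): Position of the gauge carriage in m: 0 fully back, growing as it slides towards the rotor (stand's -y), to 0.050. Sliding friction 8 N; it stays where it is left. The free plunger's tip is 72 mm minus this value from the axis.
- plunger (a joint): How far the gauge's sprung plunger is pressed in, in m: 0 when free, end stop at 0.026. Spring 1 N at 0, 4.4 N at the stop. A black needle on the upward-facing white dial shows it: it turns clockwise seen from above by 0.1 rad per mm from its rest.
- tip (a point): Tip of the plunger (ball 10 mm in diameter, rod 7 mm), 69 mm above the bench, at mid height of the disc's rim, on the line from the axis along the stand's +y.
- logbook: Bystander: blue hardback binder with yellow spine, 152 x 212 x 16 mm, origin under its centre.
- screwdriver: Bystander: screwdriver lying on the bench.
- mug: Bystander: white mug, 76 mm in diameter, 90 mm high, origin under its centre.
- oilcan: Bystander: steel can, 60 mm in diameter, 130 mm high, origin under its centre.

How it is judged (in metres and radians):
On the way, in this order (a step that is already met when the one before it is completed fails the run):
1. the gauge is brought up: its plunger is pressed in by at least 1.5 mm (value of joint plunger above 0.0015 m), for 0.2 s.
2. the rotor is turned until its high spot is on the plunger (horizontal distance between tip and knob above 0.0472 m and value of joint plunger above 0.001 m), for 0.2 s.
At the end, for the whole second after the job is handed in: The plunger rests on the rotor's rim, pressed in by 1 to 24.5 mm, with its tip more than 47.2 mm from the spindle axis (within 0.8 mm of the high spot's 48 mm); the stand is at rest (all of step 2 and value of joint plunger below 0.0245 m and linear speed of stand below 0.01 m/s); the robot touches nothing.
It fails at once if the plunger is driven into its end stop (over 24.5 mm) (value of joint plunger above 0.0245 m).
It fails at once if the stand is shoved more than 10 mm from its place, or tilted (distance of knob from where it was at the start of the episode above 0.01 m or angle between stand's own z axis and vertical above 0.06 rad).
It fails at once if a bystander is moved by more than 20 mm (distance of any of logbook, screwdriver, mug, oilcan from where it was at the start of the episode above 0.02 m).
It also fails if it takes over 72 s, if anything falls off the work surface, if the arm or the gripper's body presses on something with over 40 N, if the wrist force passes 120 N, or if a joint passes its speed limit or range.

## Working session

There is one attempt and no reset: what is moved stays moved. The work goes in short steps, Python scripts to look and compute and a tool call to move; the robot and the scene stay as the last step left them, time stands still between calls to the robot, and variables do not carry over. Pictures are saved under pics/ and viewed, at most 10 in all, crops included, and the job is handed in when it is done.

Besides the shell and the picture viewer there is one more tool, called after ">>>" by a JSON object that holds its "name" and its "arguments". play_rows: Moves the arm, as the interface text tells. Its arguments: {"type":"object","properties":{"moves":{"type":"array","items":{"type":"array","items":{"type":"array","items":{"type":"number"}}}},"fingers":{"type":"number"}},"required":["moves"]}

```bash
mkdir -p pics; cat > h.py <<'E'
import numpy as np, cv2
from rig import bot
def ray(c,px):
    K=np.array([[c['fx'],0,c['cx']],[0,c['fy'],c['cy']],[0,0,1]],float)
    u=cv2.undistortPoints(np.array([[px]],float),K,np.array(c['distortion'],float))[0,0]
    R=np.array(c['R']);t=np.array(c['t']).ravel()
    return -R.T@t, R.T@np.array([u[0],u[1],1])
def at_z(c,px,z):
    o,d=ray(c,px); return o+d*(z-o[2])/d[2]
def proj(c,X):
    K=np.array([[c['fx'],0,c['cx']],[0,c['fy'],c['cy']],[0,0,1]],float)
    return cv2.projectPoints(np.array(X,float).reshape(-1,1,3),cv2.Rodrigues(np.array(c['R']))[0],np.array(c['t'],float).ravel(),K,np.array(c['distortion'],float))[0][:,0]
E
python3 - <<'E'
from h import *
for n in ("top","side"):
    c=bot.capture(n); cv2.imwrite(f"pics/{n}0.png",c["image"])
    print(n,"cam",ray(c,(320,240))[0].round(3))
    for q,z in (("knob",.142),("handle",.126),("tip",.069),("rotor",.069),("stand",0),("mug",0),("oilcan",0),("logbook",0),("screwdriver",0)):
        for d in bot.pinpoint(c,q)[:1]:
            print(q,round(d["confidence"],2),np.round(d["centre"],1),at_z(c,d["centre"],z).round(4))
s=bot.read_state();print(s)
E
```

```text
top cam [ 0.289 -0.022  1.416]
knob 0.59 [316.2 229.1] [ 0.527  -0.0382  0.142 ]
handle 0.77 [218.5 216.1] [0.5565 0.1781 0.126 ]
tip 0.56 [284.8 234.3] [0.5276 0.0328 0.069 ]
rotor 0.67 [317.6 235. ] [ 0.5269 -0.0424  0.069 ]
stand 0.81 [315.1 239.3] [ 0.5285 -0.0376  0.    ]
mug 0.73 [455.5 289.6] [ 0.41  -0.377  0.   ]
oilcan 0.9 [151.2 191.6] [0.6427 0.3682 0.    ]
logbook 0.63 [485.1 200.9] [ 0.6307 -0.4588  0.    ]
screwdriver 0.61 [150.6 259.5] [0.4739 0.3596 0.    ]
side cam [-0.024  0.668  0.644]
knob 0.7 [316.3 221.9] [ 0.5328 -0.0364  0.142 ]
handle 0.67 [234.9 265.7] [0.5618 0.1733 0.126 ]
tip 0.37 [319.4 252.4] [ 0.5226 -0.0362  0.069 ]
rotor 0.56 [317.5 251.8] [ 0.5273 -0.0354  0.069 ]
stand 0.7 [319.  273.2] [ 0.5339 -0.0509  0.    ]
oilcan 0.89 [128.8 352.8] [0.6445 0.3811 0.    ]
logbook 0.61 [378.7 201. ] [ 0.6288 -0.4563  0.    ]
screwdriver 0.56 [198.1 394.2] [0.4691 0.3593 0.    ]
{'time_s': 1.0, 'joint_positions': array([-7.66911845e+01,  3.02219281e+01,  8.20888518e+01, -2.03868240e-04,
        6.76892989e+01, -1.02278542e+01]), 'qvel': array([ 0.06131256, -0.05546032,  0.0083559 , -0.03432726,  0.07830681,
       -0.02417866]), 'tau': array([ 6.07751117e-04, -4.40021002e+01, -1.76990551e+01,  6.33868924e-02,
        5.04022173e-02, -2.91613867e-05]), 'position': array([ 0.24959772, -0.57296116,  0.23655891]), 'tcp_rot': array([[ 9.16804145e-01,  3.99337150e-01, -3.52016502e-06],
       [ 3.99337150e-01, -9.16804145e-01,  5.81332707e-07],
       [-2.99515414e-06, -1.93870090e-06, -1.00000000e+00]]), 'force': array([ 0.30942518,  0.13317036, -0.36214815]), 'moment': array([-0.06320695,  0.00969827,  0.03969969]), 'grasp_force': 0.0, 'opening': 1.0030524432226973}
```

View pics/top0.png

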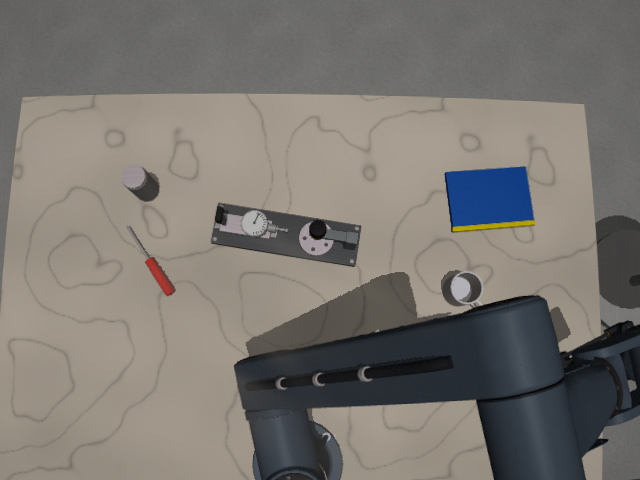

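View pics/side0.png

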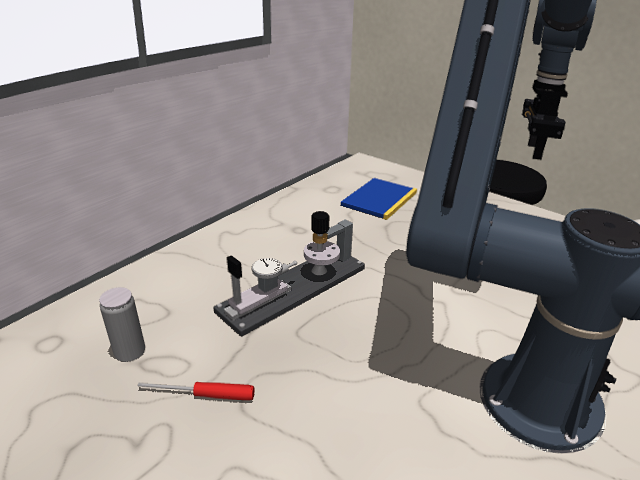

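The top view shows the stand with its knob at (318,230) and handle at (220,215), the dial at (255,222), and the disc near (316,238). The side view agrees. The stand's +y runs about 7.9° from world y towards +x.

```bash
cat >> h.py <<'E'
from scipy.spatial.transform import Rotation as Ro
def plan(target,yaw_y,n):
    """rows to a TCP target, tool down with tool y at world angle yaw_y (deg); printed for typing in"""
    s=bot.read_state(); p=np.array(s['position']); R=np.array(s['tcp_rot'])
    a=np.radians(yaw_y); y=np.array([np.cos(a),np.sin(a),0]); z=np.array([0,0,-1.]); T=np.c_[np.cross(y,z),y,z]
    rv=Ro.from_matrix(R.T@T).as_rotvec()
    print('rotvec deg',np.degrees(rv).round(2),'dp',(np.array(target)-p).round(4))
    for i in range(n):
        sh=(R.T@((np.array(target)-p)/(n-i)))*1000; sh=sh.round(0 if n>3 else 1); w=(rv/n).round(4)
        print([*map(float,sh),*map(float,w)]); p=p+R@sh/1000; R=R@Ro.from_rotvec(w).as_matrix()
E
python3 -c "
from h import *
plan((.559,.176,.215),82.1,19)"
```

```text
rotvec deg [  -0.     -0.   -148.56] dp [ 0.3094  0.749  -0.0216]
[31.0, -30.0, 1.0, -0.0, -0.0, -0.1365]
[34.0, -25.0, 1.0, -0.0, -0.0, -0.1365]
[38.0, -20.0, 1.0, -0.0, -0.0, -0.1365]
[40.0, -15.0, 1.0, -0.0, -0.0, -0.1365]
[42.0, -9.0, 1.0, -0.0, -0.0, -0.1365]
[42.0, -4.0, 1.0, -0.0, -0.0, -0.1365]
[43.0, 2.0, 1.0, -0.0, -0.0, -0.1365]
[42.0, 8.0, 1.0, -0.0, -0.0, -0.1365]
[40.0, 14.0, 1.0, -0.0, -0.0, -0.1365]
[38.0, 19.0, 1.0, -0.0, -0.0, -0.1365]
[35.0, 24.0, 1.0, -0.0, -0.0, -0.1365]
[32.0, 28.0, 1.0, -0.0, -0.0, -0.1365]
[28.0, 33.0, 1.0, -0.0, -0.0, -0.1365]
[23.0, 36.0, 1.0, -0.0, -0.0, -0.1365]
[18.0, 39.0, 2.0, -0.0, -0.0, -0.1365]
[12.0, 41.0, 1.0, -0.0, -0.0, -0.1365]
[7.0, 42.0, 2.0, -0.0, -0.0, -0.1365]
[1.0, 42.0, 1.0, -0.0, -0.0, -0.1365]
[-5.0, 42.0, 2.0, -0.0, -0.0, -0.1365]
```

>>> {"name": "play_rows", "arguments": {"moves": [[[31, -30, 1, 0, 0, -0.1365], [34, -25, 1, 0, 0, -0.1365], [38, -20, 1, 0, 0, -0.1365], [40, -15, 1, 0, 0, -0.1365], [42, -9, 1, 0, 0, -0.1365]]], "fingers": 0.1}}

```text
time_s: 1.5
position: [0.3325, -0.3741, 0.2317]
tcp_rot: [[0.455, 0.89, 0.0], [0.89, -0.455, -0.0], [-0.0, 0.001, -1.0]]
force: [1.0, 0.2, -0.6]
opening: 0.63
grasp_force: 0.0
```

>>> {"name": "play_rows", "arguments": {"moves": [[[42, -4, 1, 0, 0, -0.1365], [43, 2, 1, 0, 0, -0.1365], [42, 8, 1, 0, 0, -0.1365], [40, 14, 1, 0, 0, -0.1365], [38, 19, 1, 0, 0, -0.1365]]]}}

```text
time_s: 2.0
position: [0.4141, -0.1775, 0.2268]
tcp_rot: [[-0.209, 0.978, 0.001], [0.978, 0.209, -0.001], [-0.001, 0.001, -1.0]]
force: [0.7, -0.7, 0.7]
opening: 0.552
grasp_force: 0.0
```

>>> {"name": "play_rows", "arguments": {"moves": [[[35, 24, 1, 0, 0, -0.1365], [32, 28, 1, 0, 0, -0.1365], [28, 33, 1, 0, 0, -0.1365], [23, 36, 1, 0, 0, -0.1365], [18, 39, 2, 0, 0, -0.1365]]]}}

```text
time_s: 2.5
position: [0.495, 0.0209, 0.2209]
tcp_rot: [[-0.779, 0.627, 0.001], [0.627, 0.779, -0.0], [-0.001, 0.0, -1.0]]
force: [1.2, -0.0, 0.0]
opening: 0.552
grasp_force: 0.0
```

>>> {"name": "play_rows", "arguments": {"moves": [[[12, 41, 1, 0, 0, -0.1365], [7, 42, 2, 0, 0, -0.1365], [1, 42, 1, 0, 0, -0.1365], [-5, 42, 2, 0, 0, -0.1365], [0, 0, 0, 0, 0, 0]]]}}

```text
time_s: 3.0
position: [0.5606, 0.1805, 0.2146]
tcp_rot: [[-0.991, 0.13, 0.003], [0.13, 0.991, 0.002], [-0.003, 0.002, -1.0]]
force: [-0.4, 0.1, 0.3]
opening: 0.549
grasp_force: 0.0
```

>>> {"name": "play_rows", "arguments": {"moves": [[[1, -5, 18, 0, 0, 0], [0, 0, 18, 0, 0, 0], [0, 0, 18, 0, 0, 0], [0, 0, 18, 0, 0, 0], [0, 0, 0, 0, 0, 0]]]}}

```text
time_s: 3.5
position: [0.5549, 0.1702, 0.1404]
tcp_rot: [[-0.99, 0.138, -0.006], [0.138, 0.99, -0.001], [0.006, -0.002, -1.0]]
force: [-0.9, -0.8, -0.3]
opening: 0.551
grasp_force: 0.0
```

```bash
python3 - <<'E'
from h import *
c=bot.capture("side"); p=bot.read_state()['position']; print(p)
i=cv2.resize(c["image"][190:340,180:380],(800,600),interpolation=cv2.INTER_CUBIC)
cv2.imwrite("pics/s1.png",i)
d=bot.pinpoint(c,"handle")[:1];print(d and (d[0]['centre'],d[0]['confidence'],at_z(c,d[0]['centre'],.126)), proj(c,p))
E
```

```text
[0.55596925 0.17040394 0.14166507]
([233.8, 268.9], 0.75, array([0.555515  , 0.18190216, 0.126     ])) [[237.52643815 259.26007456]]
```

View pics/s1.png

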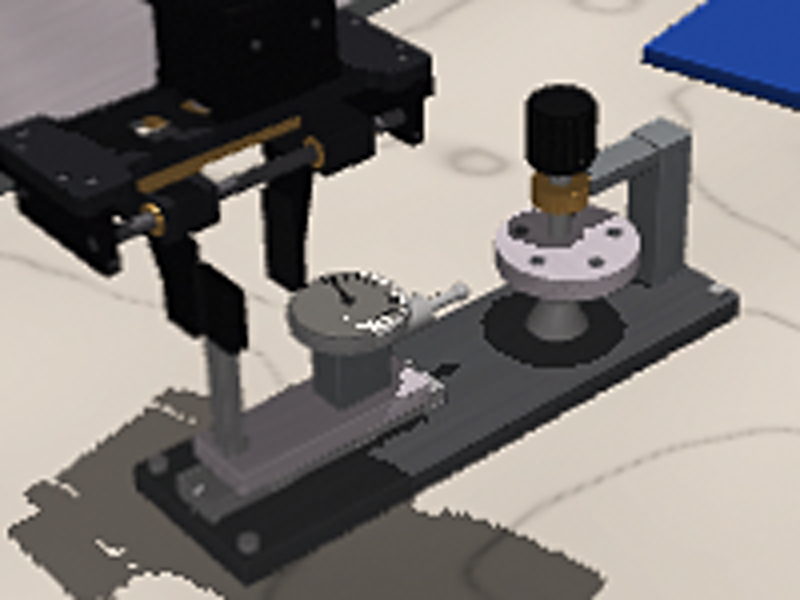

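The side crop shows the handle between the two open fingers, at (223,305), closer to the outer finger. I'll shift outward about 8 mm and lower.

>>> {"name": "play_rows", "arguments": {"moves": [[[-2, 8, 8, 0, 0, 0], [0, 0, 8, 0, 0, 0], [0, 0, 0, 0, 0, 0]]]}}

```text
time_s: 3.9
position: [0.5596, 0.1791, 0.1258]
tcp_rot: [[-0.991, 0.136, -0.002], [0.136, 0.991, -0.0], [0.002, -0.0, -1.0]]
force: [-0.8, -0.2, 0.2]
opening: 0.549
grasp_force: 0.0
```

>>> {"name": "play_rows", "arguments": {"moves": [[[0, 0, 0, 0, 0, 0], [0, 0, 0, 0, 0, 0], [0, 0, 0, 0, 0, 0], [0, 0, 0, 0, 0, 0], [0, 0, 0, 0, 0, 0]]], "fingers": -0.85}}

```text
time_s: 4.4
position: [0.5602, 0.1789, 0.1267]
tcp_rot: [[-0.991, 0.137, 0.0], [0.137, 0.991, 0.0], [-0.0, 0.0, -1.0]]
force: [-0.3, 0.1, 0.1]
opening: 0.183
grasp_force: 0.0
```

>>> {"name": "play_rows", "arguments": {"moves": [[[0, 0, 0, 0, 0, 0], [0, 0, 0, 0, 0, 0], [0, 0, 0, 0, 0, 0]]]}}

```text
time_s: 4.7
position: [0.5602, 0.1787, 0.1267]
tcp_rot: [[-0.991, 0.137, -0.0], [0.137, 0.991, -0.0], [0.0, -0.0, -1.0]]
force: [0.5, -1.8, 2.2]
opening: 0.137
grasp_force: 30.0
```

```bash
python3 - <<'E'
from h import *
a=bot.capture("top"); c=bot.capture("side"); s=bot.read_state(); print(s['position'],s['opening'],s['force'])
i=cv2.resize(a["image"][195:270,210:310],(800,600),interpolation=cv2.INTER_CUBIC)
cv2.imwrite("pics/t2.png",i)
for q,z in (("knob",.142),("tip",.069),("handle",.126)):
  for k,cc in (("top",a),("side",c)):
    for d in bot.pinpoint(cc,q)[:1]: print(k,q,d['centre'],d['confidence'],at_z(cc,d['centre'],z))
E
```

```text
[0.56017305 0.17868175 0.12667299] 0.1350704335806042 [ 0.11492457 -1.70584205  1.83056207]
top knob [314.0, 227.6] 0.71 [ 0.53022775 -0.03335936  0.142     ]
side knob [316.9, 221.8] 0.88 [ 0.53213332 -0.03756302  0.142     ]
top tip [285.7, 232.4] 0.58 [0.53202835 0.03077193 0.069     ]
side tip [296.4, 264.5] 0.59 [0.53040037 0.03200173 0.069     ]
side handle [234.9, 269.0] 0.95 [0.55369667 0.18079186 0.126     ]
```

View pics/t2.png

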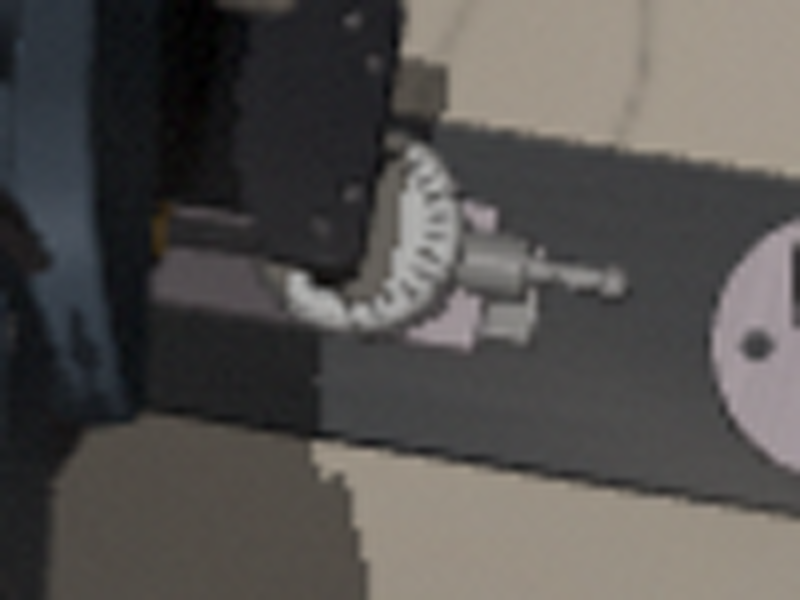

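The grip is good: opening 0.137 is 12 mm. The top crop shows the gripper hiding most of the dial, the plunger tip at (625,280) and the nearest rim at about (722,296), a gap of about 28 mm. I'll slide 24 mm first.

>>> {"name": "play_rows", "arguments": {"moves": [[[0, -5, 0, 0, 0, 0], [0, -7, 0, 0, 0, 0], [0, -7, 0, 0, 0, 0], [0, -5, 0, 0, 0, 0], [0, 0, 0, 0, 0, 0]]]}}

```text
time_s: 5.6
position: [0.557, 0.1573, 0.1267]
tcp_rot: [[-0.99, 0.138, 0.001], [0.138, 0.99, 0.004], [-0.0, 0.005, -1.0]]
force: [-0.7, 6.4, 1.3]
opening: 0.136
grasp_force: 30.0
```

```bash
cat >> h.py <<'E'
def look(name):
    a=bot.capture("top"); c=bot.capture("side"); s=bot.read_state(); print(s['position'].round(4),s['opening'],s['force'].round(1),s['time_s'])
    A=cv2.resize(a["image"][210:260,250:350],(800,400),interpolation=cv2.INTER_CUBIC)[:,:400*2]
    B=cv2.resize(c["image"][235:285,235:335],(800,400),interpolation=cv2.INTER_CUBIC)
    cv2.imwrite(name,cv2.resize(np.vstack([A,B]),(600,600)) if 0 else np.vstack([A,B])[:, :][100:700])
    for q,z in (("knob",.142),("tip",.069)):
      for k,cc in (("top",a),("side",c)):
        for d in bot.pinpoint(cc,q)[:1]: print(k,q,d['centre'],round(d['confidence'],2),at_z(cc,d['centre'],z).round(4))
E
python3 -c "
from h import *
look('pics/l3.png')"
```

```text
[0.5569 0.1573 0.1267] 0.1358929093236881 [-1.2  5.8  1. ] 5.7
top knob [314.5, 228.3] 0.81 [ 0.5287 -0.0345  0.142 ]
side knob [319.1, 223.7] 0.63 [ 0.5234 -0.0341  0.142 ]
top tip [314.9, 233.5] 0.71 [ 0.5303 -0.0362  0.069 ]
side tip [305.8, 259.0] 0.38 [0.5287 0.0031 0.069 ]
```

View pics/l3.png

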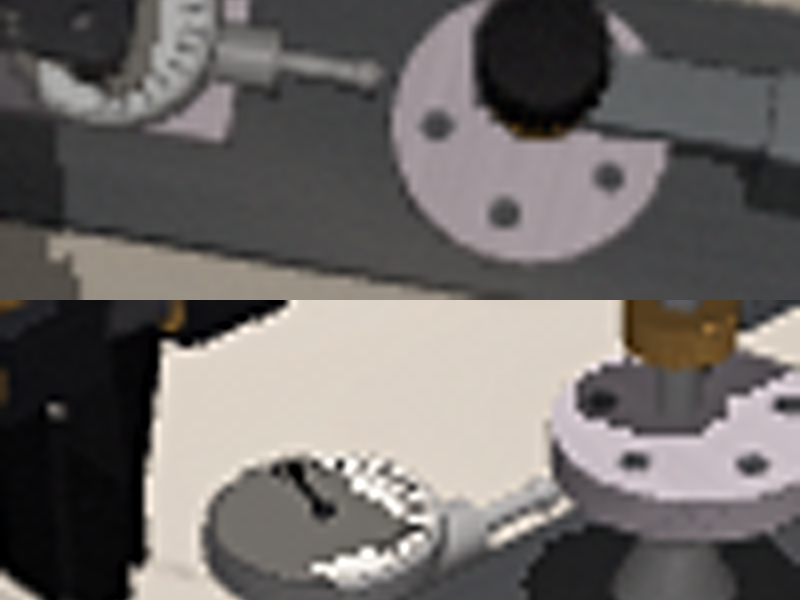

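Top: the tip at (382,75) is about 5 mm from the rim at about (398,85). Side: the needle is at rest, with its hub at (325,508) and its point at (290,468). The disc's centre is offset towards the robot. I'll go on 7 mm.

>>> {"name": "play_rows", "arguments": {"moves": [[[0, -3, 0, 0, 0, 0], [0, -2, 0, 0, 0, 0], [0, -2, 0, 0, 0, 0], [0, 0, 0, 0, 0, 0]]]}}

```text
time_s: 6.3
position: [0.556, 0.1511, 0.1267]
tcp_rot: [[-0.99, 0.138, 0.001], [0.138, 0.99, 0.005], [-0.0, 0.005, -1.0]]
force: [-0.8, 9.0, 1.4]
opening: 0.136
grasp_force: 30.0
```

```bash
python3 -c "
from h import *
look('pics/l4.png')"
```

```text
[0.556  0.1511 0.1267] 0.1370983783108464 [0.2 8.8 1.6] 6.4
top knob [315.4, 226.3] 0.88 [ 0.5331 -0.0364  0.142 ]
side knob [316.1, 221.5] 0.72 [ 0.5343 -0.0375  0.142 ]
top tip [299.5, 233.9] 0.41 [ 0.5289 -0.0009  0.069 ]
side tip [306.7, 256.8] 0.58 [ 0.5327 -0.0047  0.069 ]
```

View pics/l4.png

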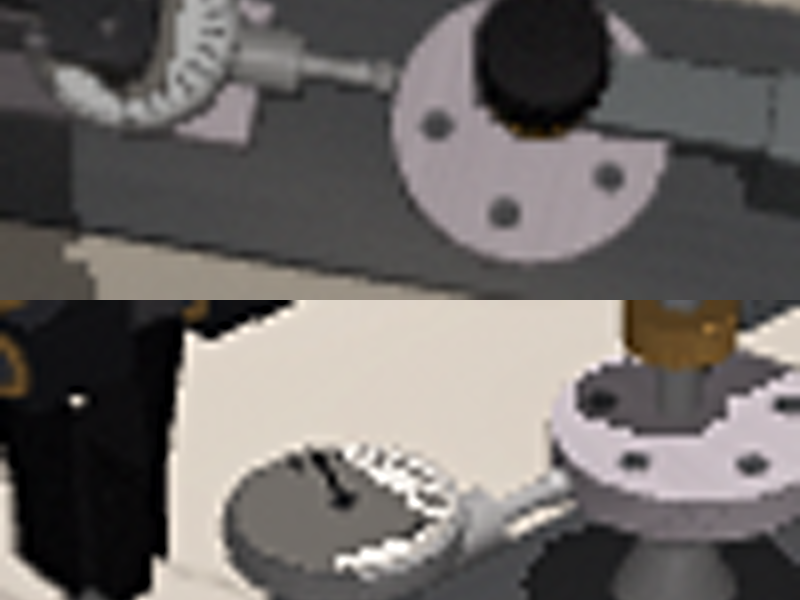

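The tip has reached the rim. The needle, hub (345,502) to point (315,455), has turned slightly, so the plunger is pressed about 1 mm. I'll add 4 mm and compare needle angles.

>>> {"name": "play_rows", "arguments": {"moves": [[[0, -2, 0, 0, 0, 0], [0, -2, 0, 0, 0, 0], [0, 0, 0, 0, 0, 0], [0, 0, 0, 0, 0, 0]]]}}

```text
time_s: 7.0
position: [0.5554, 0.1474, 0.1267]
tcp_rot: [[-0.99, 0.138, 0.001], [0.138, 0.99, 0.006], [-0.0, 0.006, -1.0]]
force: [-0.3, 8.6, 1.6]
opening: 0.135
grasp_force: 30.0
```

```bash
python3 -c "
from h import *
look('pics/l5.png')"
```

```text
[0.5555 0.1474 0.1267] 0.13887478392383856 [1.  9.  1.3] 7.1
top knob [318.4, 229.2] 0.7 [ 0.5268 -0.043   0.142 ]
side knob [318.0, 221.0] 0.65 [ 0.5325 -0.0418  0.142 ]
top tip [298.2, 235.0] 0.58 [0.5263 0.002  0.069 ]
side tip [318.5, 271.4] 0.63 [0.4788 0.0218 0.069 ]
```

View pics/l5.png

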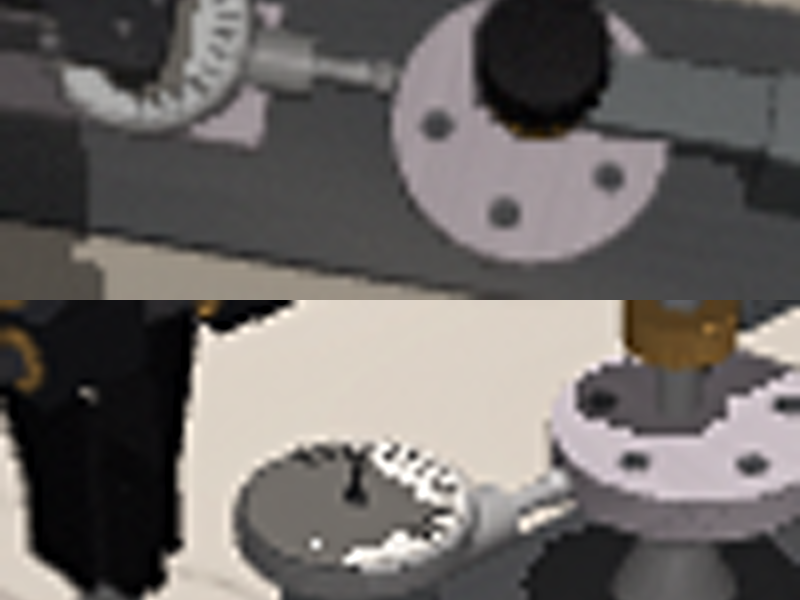

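The needle, hub (355,492) to point (357,458), has turned clearly clockwise, about 4–5 mm pressed. I'll relax the arm, release and rise.

>>> {"name": "play_rows", "arguments": {"moves": [[[0, 2, 0, 0, 0, 0], [0, 0, 0, 0, 0, 0]]]}}

```text
time_s: 7.5
position: [0.5555, 0.1475, 0.1267]
tcp_rot: [[-0.991, 0.137, 0.0], [0.137, 0.991, 0.002], [0.0, 0.002, -1.0]]
force: [-1.0, 4.1, 2.2]
opening: 0.132
grasp_force: 30.0
```

>>> {"name": "play_rows", "arguments": {"moves": [[[0, 0, 0, 0, 0, 0], [0, 0, 0, 0, 0, 0], [0, 0, -15, 0, 0, 0], [0, 0, -25, 0, 0, 0], [0, 0, -30, 0, 0, 0]]], "fingers": 0.5}}

```text
time_s: 8.0
position: [0.5548, 0.1453, 0.1959]
tcp_rot: [[-0.991, 0.137, -0.003], [0.137, 0.991, -0.001], [0.003, -0.002, -1.0]]
force: [-0.3, -0.3, -0.1]
opening: 0.508
grasp_force: 0.0
```

```bash
python3 -c "
from h import *
c=bot.capture('top')
# axis: tool-y line through the gripped handle, knob y averaged
print('disc c',at_z(c,(316.2,238.1),.076)); print('axis px',proj(c,(.5305,-.037,.076)))
for d in bot.silhouettes(c,'knob')[:1]: print(d['confidence'],d['centre'],d['pixels'].sum())
for d in bot.pinpoint(c,'knob')[:1]: print(at_z(c,d['centre'],.142))
print(bot.read_state()['joint_positions'].round(1))
plan((.530,-.037,.200),82.1,6)"
```

```text
disc c [ 0.51846285 -0.03922355  0.076     ]
axis px [[315.28016369 232.88857358]]
0.77 [302.2, 236.5] 4416
[ 0.52917069 -0.03706459  0.142     ]
[  3.6  29.1  91.7  -0.1  59.  -78.6]
rotvec deg [0.01 0.28 0.04] dp [-0.0272 -0.1827  0.0017]
[0.0, -31.0, -0.0, 0.0, 0.0008, 0.0001]
[0.0, -31.0, -0.0, 0.0, 0.0008, 0.0001]
[0.0, -31.0, -0.0, 0.0, 0.0008, 0.0001]
[1.0, -31.0, -1.0, 0.0, 0.0008, 0.0001]
[0.0, -30.0, -0.0, 0.0, 0.0008, 0.0001]
[1.0, -31.0, -1.0, 0.0, 0.0008, 0.0001]
```

>>> {"name": "play_rows", "arguments": {"moves": [[[0, -31, 0, 0, 0, 0], [0, -31, 0, 0, 0, 0], [0, -31, 0, 0, 0, 0], [1, -31, 0, 0, 0, 0], [0, -30, 0, 0, 0, 0]]], "fingers": 0.5}}

```text
time_s: 8.65
position: [0.5321, -0.0076, 0.1951]
tcp_rot: [[-0.991, 0.137, -0.003], [0.137, 0.991, 0.0], [0.003, -0.0, -1.0]]
force: [-0.0, -0.3, -0.2]
opening: 0.751
grasp_force: 0.0
```

>>> {"name": "play_rows", "arguments": {"moves": [[[0, -31, 0, 0, 0, 0], [0, 0, 0, 0, 0, 0], [0, 0, 0, 0, 0, 0]]]}}

```text
time_s: 8.95
position: [0.5285, -0.0375, 0.1954]
tcp_rot: [[-0.99, 0.139, -0.002], [0.139, 0.99, 0.001], [0.002, 0.0, -1.0]]
force: [-0.5, 0.9, 0.4]
opening: 0.754
grasp_force: 0.0
```

```bash
python3 -c "
from h import *
plan((.530,-.037,.141),82.1,3)"
```

```text
rotvec deg [ 0.03 -0.14 -0.08] dp [ 0.0015  0.0005 -0.0544]
[-0.5, 0.2, 18.1, 0.0002, -0.0008, -0.0005]
[-0.5, 0.2, 18.2, 0.0002, -0.0008, -0.0005]
[-0.5, 0.3, 18.1, 0.0002, -0.0008, -0.0005]
```

>>> {"name": "play_rows", "arguments": {"moves": [[[-1, 0, 18, 0, 0, 0], [-1, 1, 18, 0, 0, 0], [0, 0, 18, 0, 0, 0], [0, 0, 0, 0, 0, 0], [0, 0, 0, 0, 0, 0]]]}}

```text
time_s: 9.45
position: [0.5311, -0.0352, 0.1421]
tcp_rot: [[-0.991, 0.136, -0.001], [0.136, 0.991, 0.001], [0.002, 0.0, -1.0]]
force: [-0.1, 0.5, 1.0]
opening: 0.75
grasp_force: 0.0
```

```bash
python3 -c "
from h import *
c=bot.capture('side');s=bot.read_state();print(s['position'],s['force'])
cv2.imwrite('pics/s6.png',cv2.resize(c['image'][170:290,230:390],(800,600),interpolation=cv2.INTER_CUBIC))
for d in bot.pinpoint(c,'knob')[:1]: print(at_z(c,d['centre'],.142))"
```

```text
[ 0.53167381 -0.03552503  0.14278501] [ 1.44289484 -0.95265867  0.80503186]
[ 0.53069496 -0.0313618   0.142     ]
```

View pics/s6.png

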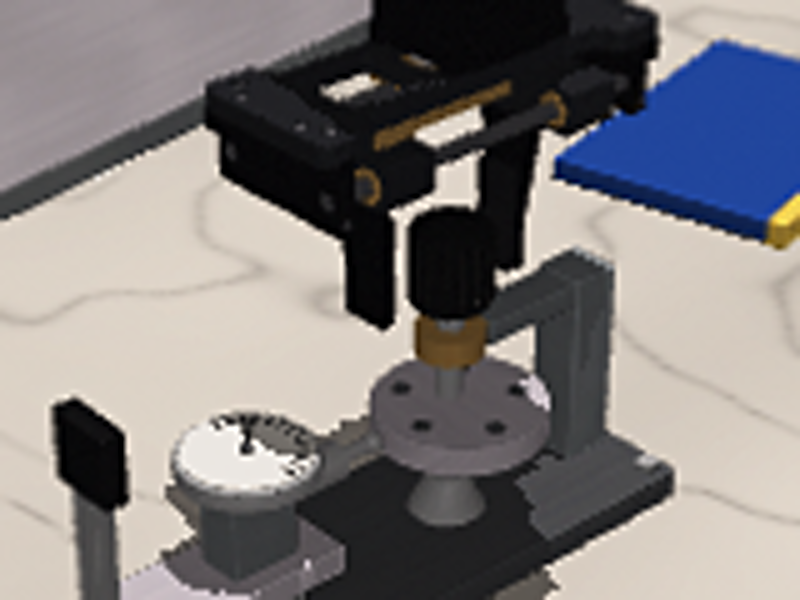

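The knob at (450,262) stands between the fingers, and the needle at (247,435) still points straight up. I'll close on the knob.

>>> {"name": "play_rows", "arguments": {"moves": [[[0, 0, 0, 0, 0, 0], [0, 0, 0, 0, 0, 0], [0, 0, 0, 0, 0, 0], [0, 0, 0, 0, 0, 0], [0, 0, 0, 0, 0, 0]]], "fingers": -0.4}}

```text
time_s: 10.05
position: [0.5311, -0.0398, 0.1428]
tcp_rot: [[-0.991, 0.133, -0.001], [0.133, 0.991, -0.008], [0.0, -0.008, -1.0]]
force: [-4.0, -12.5, 0.3]
opening: 0.406
grasp_force: 30.0
```

>>> {"name": "play_rows", "arguments": {"moves": [[[0, 0, 0, 0, 0, 0], [0, 0, 0, 0, 0, 0]]]}}

```text
time_s: 10.25
position: [0.5311, -0.0399, 0.1428]
tcp_rot: [[-0.991, 0.134, -0.001], [0.134, 0.991, -0.007], [0.0, -0.007, -1.0]]
force: [-2.8, -10.7, 1.5]
opening: 0.405
grasp_force: 30.0
```

>>> {"name": "play_rows", "arguments": {"moves": [[[0, -4, 0, 0, 0, 0], [0, 0, 0, 0, 0, 0]]]}}

```text
time_s: 10.45
position: [0.531, -0.0401, 0.1428]
tcp_rot: [[-0.991, 0.137, 0.0], [0.137, 0.991, 0.001], [-0.0, 0.001, -1.0]]
force: [-0.1, 2.6, 2.2]
opening: 0.406
grasp_force: 30.0
```

>>> {"name": "play_rows", "arguments": {"moves": [[[0, 0, 0, 0, 0, 0.12], [0, 0, 0, 0, 0, 0.12], [0, 0, 0, 0, 0, 0.12], [0, 0, 0, 0, 0, 0.12], [0, 0, 0, 0, 0, 0]]]}}

```text
time_s: 10.95
position: [0.5302, -0.0421, 0.1428]
tcp_rot: [[-0.815, 0.579, -0.002], [0.579, 0.815, -0.004], [-0.001, -0.004, -1.0]]
force: [-2.1, -7.4, 2.0]
opening: 0.403
grasp_force: 30.0
```

>>> {"name": "play_rows", "arguments": {"moves": [[[0, -2, 0, 0, 0, 0.06], [0, 0, 0, 0, 0, 0.12], [0, 0, 0, 0, 0, 0.12], [0, 0, 0, 0, 0, 0.12], [0, 0, 0, 0, 0, 0]]]}}

```text
time_s: 11.45
position: [0.5287, -0.0434, 0.1428]
tcp_rot: [[-0.508, 0.861, -0.002], [0.861, 0.508, -0.003], [-0.002, -0.004, -1.0]]
force: [-3.7, -6.3, 3.1]
opening: 0.405
grasp_force: 30.0
```

```bash
python3 -c "
from h import *
look('pics/l7.png')"
```

```text
[ 0.5288 -0.0435  0.1428] 0.40583133590041753 [-3.  -6.3  3.5] 11.55
side knob [319.4, 220.6] 0.58 [ 0.5313 -0.0451  0.142 ]
side tip [302.6, 256.6] 0.35 [5.4e-01 4.0e-04 6.9e-02]
```

View pics/l7.png

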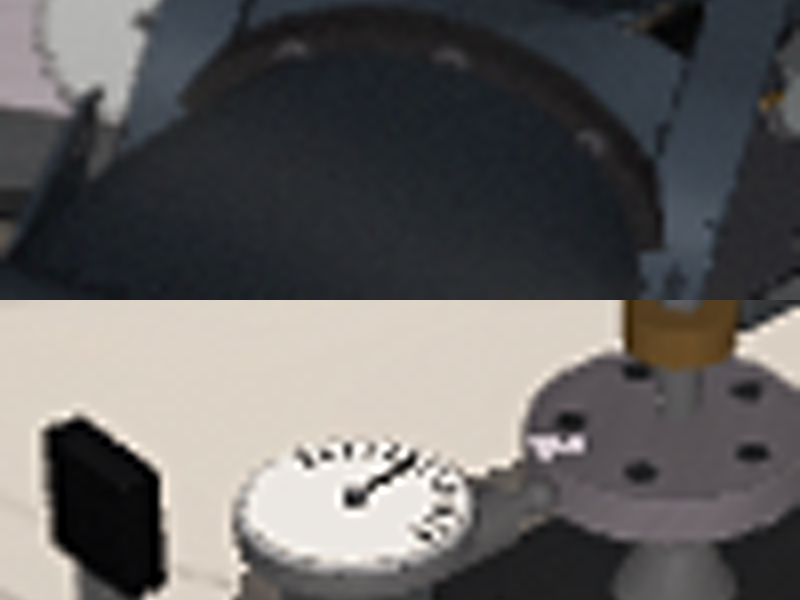

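The needle has turned on to about 40° right of up, hub (355,497) to point (415,460), so the pressing grows as planned. I'll continue in the same direction, relieving the side force.

>>> {"name": "play_rows", "arguments": {"moves": [[[-1, -2, 0, 0, 0, 0.1], [0, 0, 0, 0, 0, 0.12], [0, 0, 0, 0, 0, 0.12], [0, 0, 0, 0, 0, 0.12], [0, 0, 0, 0, 0, 0]]]}}

```text
time_s: 12.25
position: [0.5267, -0.0441, 0.1428]
tcp_rot: [[-0.072, 0.997, -0.004], [0.997, 0.072, -0.001], [-0.001, -0.004, -1.0]]
force: [-4.7, -2.8, 4.3]
opening: 0.407
grasp_force: 30.0
```

```bash
cat >> h.py <<'E'
def needle(c):
    """dark-pixel needle angle on the dial plane (deg, world, cw positive) around the hub found as darkest blob"""
    g=cv2.cvtColor(c["image"],cv2.COLOR_BGR2GRAY)[250:308,262:296]
    return g
E
python3 -c "
from h import *
look('pics/l8.png')
c=bot.capture('side'); print('prev needle ang',[np.degrees(np.arctan2(*((at_z(c,(235+t[0]/8,235+(t[1]-300)/8),.095)-at_z(c,(235+h[0]/8,235+(h[1]-300)/8),.095))[:2]))).round(1) for h,t in (((355,492),(357,458)),((355,497),(415,460)))])"
```

```text
[ 0.5267 -0.0442  0.1428] 0.40680774590264773 [-3.6 -3.4  4.5] 12.35
side knob [320.3, 221.4] 0.59 [ 0.5277 -0.0436  0.142 ]
prev needle ang [np.float64(139.3), np.float64(-179.5)]
```

View pics/l8.png

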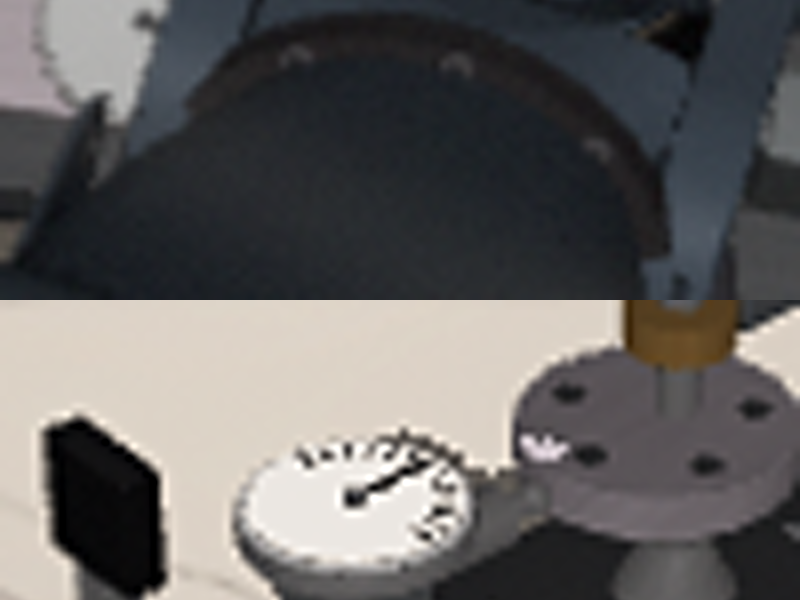

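The needle now points to (428,462) in the crop, still climbing slowly: the rotor is near the top. I have used my ten pictures, so from here I read the needle numerically.

```bash
cat >> h.py <<'E'
def needle_angle(n=3):
    out=[]
    for _ in range(n):
        c=bot.capture("side"); g=cv2.cvtColor(c["image"],cv2.COLOR_BGR2GRAY).astype(np.float32)
        h=at_z(c,(279.4,259.7),.095); A=np.radians(np.arange(60,300,1.)); r=np.arange(.006,.019,.0005)
        X=np.array([[h[0]+q*np.sin(a),h[1]+q*np.cos(a),.095] for a in A for q in r]); p=proj(c,X).astype(np.float32)
        v=cv2.remap(g,p[:,0].reshape(len(A),-1),p[:,1].reshape(len(A),-1),cv2.INTER_CUBIC).mean(1)
        w=np.clip(np.median(v)-v-20,0,None); k=np.argmin(v); m=abs(np.arange(len(A))-k)<20
        out.append(((w*m*np.degrees(A)).sum()/(w*m).sum(),v.min(),np.median(v)))
    return np.array(out)
E
python3 -c "
from h import *
print(needle_angle().round(1))"
```

```text
[[176.7  29.  232. ]
 [176.7  29.2 232.1]
 [176.6  29.2 232.1]]
```

>>> {"name": "play_rows", "arguments": {"moves": [[[0, -3, 0, 0, 0, 0.1], [0, 0, 0, 0, 0, 0.1], [0, 0, 0, 0, 0, 0], [0, 0, 0, 0, 0, 0]]]}}

```text
time_s: 13.15
position: [0.5257, -0.0442, 0.1428]
tcp_rot: [[0.124, 0.992, 0.0], [0.992, -0.124, -0.0], [-0.0, 0.0, -1.0]]
force: [-0.2, -2.2, 3.3]
opening: 0.402
grasp_force: 30.0
```

```bash
python3 -c "
from h import *
print(needle_angle().round(1))"
```

```text
[[176.7  29.3 231.9]
 [176.7  29.  231.8]
 [176.7  28.9 232. ]]
```

>>> {"name": "play_rows", "arguments": {"moves": [[[0, 0, 0, 0, 0, 0.12], [0, 0, 0, 0, 0, 0.12], [0, 0, 0, 0, 0, 0], [0, 0, 0, 0, 0, 0]]]}}

```text
time_s: 13.7
position: [0.5246, -0.0439, 0.1428]
tcp_rot: [[0.358, 0.934, -0.002], [0.934, -0.358, 0.0], [-0.001, -0.002, -1.0]]
force: [-2.9, -2.7, 5.6]
opening: 0.406
grasp_force: 30.0
```

```bash
python3 -c "
from h import *
print(needle_angle().round(1))"
```

```text
[[172.1  48.3 232.3]
 [172.1  47.7 232.4]
 [172.1  48.2 232.3]]
```

>>> {"name": "play_rows", "arguments": {"moves": [[[0, 0, 0, 0, 0, -0.12], [0, 0, 0, 0, 0, -0.12], [0, 0, 0, 0, 0, -0.12], [0, 0, 0, 0, 0, 0], [0, 0, 0, 0, 0, 0]]]}}

```text
time_s: 14.35
position: [0.5262, -0.0442, 0.1428]
tcp_rot: [[0.008, 1.0, 0.001], [1.0, -0.008, -0.001], [-0.001, 0.001, -1.0]]
force: [2.6, -2.1, 2.6]
opening: 0.408
grasp_force: 30.0
```

```bash
python3 - <<'E'
from h import *
print(needle_angle().round(1)); cap=bot.capture; c=cap('side')
class B: pass
import h
for f in ('l5','l7','l8'):
    im=c['image'].copy(); im[235:272,235:335]=cv2.resize(cv2.imread(f'pics/{f}.png')[300:596],(100,37),interpolation=cv2.INTER_AREA)
    h.bot=B(); h.bot.capture=lambda n,im=im: dict(c,image=im)
    print(f,h.needle_angle(1).round(1))
E
```

```text
[[176.7  29.  232. ]
 [176.7  29.4 232. ]
 [176.7  29.2 232.1]]
l5 [[134.4  35.2 112. ]]
l7 [[168.4  79.9 232.1]]
l8 [[176.8  53.7 231.3]]
```

The needle peaks here: it reads 176.7° at turns of 78–89° and falls off on both sides. I'll release and rise.

>>> {"name": "play_rows", "arguments": {"moves": [[[0, 0, 0, 0, 0, 0], [0, 0, 0, 0, 0, 0], [0, 0, 0, 0, 0, 0], [0, 0, -15, 0, 0, 0], [0, 0, -30, 0, 0, 0]]], "fingers": 0.5}}

```text
time_s: 15.05
position: [0.5231, -0.043, 0.1857]
tcp_rot: [[0.007, 1.0, -0.007], [1.0, -0.007, 0.003], [0.003, -0.007, -1.0]]
force: [0.8, 0.3, 0.1]
opening: 0.726
grasp_force: 0.0
```

>>> {"name": "play_rows", "arguments": {"moves": [[[0, 0, -30, 0, 0, 0], [0, 0, -20, 0, 0, 0], [0, 0, 0, 0, 0, 0], [0, 0, 0, 0, 0, 0]]]}}

```text
time_s: 15.45
position: [0.5249, -0.0435, 0.2372]
tcp_rot: [[0.006, 1.0, -0.001], [1.0, -0.006, 0.0], [0.0, -0.001, -1.0]]
force: [-0.3, -0.2, -0.9]
opening: 0.748
grasp_force: 0.0
```

```bash
python3 -c "
from h import *
a=needle_angle(2).round(1);print(a)
if abs(a[0][0]-176.7)<1.5: print(bot.hand_in())"
```

```text
[[176.7  28.8 231.9]
 [176.7  29.  231.8]]
the job is handed in; nothing more can be done
None
```

I handed the job in with the gauge in contact and the needle at its peak, so by the dial the rotor's high spot is on the plunger (pressed in roughly 12 mm); the arm is clear, and the hand-in call returned no verdict.

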